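# Clamp a picture frame in a display stand with its sunken knob

## Task

Stand the small picture frame upright in the slot of the wooden display stand (either way round, down on the slot's floor and roughly centred). Then turn the knob sunk in the round well of the stand clockwise until its pad holds the frame snugly, with about 10 N: the frame is delicate, so never clamp it harder than 20 N. Let go of everything and leave the other things on the table where they are.

Things in the scene. Friction and masses are not known exactly. Their poses are not given: they have to be found in the camera images.
- frame: Loose picture frame, pale wood, about 0.25 kg, standing upright on the table: 18 thick (its x) x 104 wide (its y) x 95 high (its z). Origin: centre of its underside. It stands by itself; take it from above across its thickness at the top edge.
- stand: Fixed wooden display stand, 190 (its x, with the rail) x 120 (its y) x 50 high; origin: centre of its underside. Towards -x a round well with the knob, towards +x an upright slot for the frame, with the clamp pad coming out of the slot's wall nearer the well.
- well_mouth (a point): Point of the stand in the middle of the round well's mouth (stand x = -45, y = 0, z = 50). The well is 76 in diameter and 32 deep (its floor is 18 above the table), open to the top.
- slot_floor (a point): Point in the middle of the slot's floor (stand x = 58.5, y = 0, z = 25); axes as the stand's. The slot runs along y, open at the ends and top, 27 wide between its walls (stand x = 45 and 72), 25 deep. The pad stands 3 to 5 out of the wall x = 45 at the start, so 4 to 6 more than the frame's thickness is free. Once clamped the frame is pushed against the wall x = 72.
- knob_grip (a point): On the knob's upright axis, mid-height of its bar, 32 above the table. Steel knob: bar 26 long (this point's x) x 14 wide (its y) x 20 high, its top 8 below the stand's rim, on a round skirt 30 across. Turning it clockwise seen from above drives the pad out. Steady friction of about 0.23 N m (less is felt when pausing); it stays where it is left. At least 2.2 rad of travel left at the start.
- rail: Fixed wooden rail, 23 (its x) x 120 (its y) x 50 high, the far wall of the slot, part of the stand; origin: centre of its underside (stand x = 83.5, y = 0). A steel pad, 36 wide, 14 high, centred 38 above the table, slides out of the opposite slot wall along the stand's x and pinches the frame against this rail. Turning the knob back only eases the force.
- well_floor (a point): Middle of the well's floor, under the knob. How the clamp feels: the knob drives the pad 13 per rad through a springy screw, after an unknown free play (0 to 0.31 rad) in which the pad stays still. Once the frame is pinched the force rises by about 20 N per rad of knob, and the torque needed at the knob rises above its free-turning value by about 0.013 N m per N (0.13 N m at 10 N).
- figurine: White ceramic figurine, round, 56 diameter, 83 high, standing on the table; origin: centre of its underside. Leave alone.
- cup: White cup, 70 diameter, 90 high, on the table; origin: centre of its underside. Leave alone.
- decanter: Glass decanter, 70 diameter, 170 high, on the table; origin: centre of its underside. Leave alone.
Not all that is in view belongs to the job. Of the things that look like the frame, the larger one is meant. Of the things that look like the stand, the larger one is meant.

How it is judged:
By the outcome, as a careful person would: the job done as asked, in the order asked, and still so for the second after the job is handed in, with the robot touching nothing.
It also fails if it takes over 69 s, if anything falls off the work surface, if the arm or the gripper's body presses on something with over 40 N, if the wrist force passes 120 N, or if a joint passes its speed limit or range.

## Robot

A 7-joint arm with a two-finger parallel gripper is mounted at the origin on the work surface. World frame = base frame: x ahead of the robot, y to its left, z up, the work surface at z = 0. Lengths are in m, angles in rad, forces in N, time in s.
With the tool pointing down it reaches from about 0.4 to 0.925 m from the base axis. Payload 4.1 kg.
Tool frame: the origin (TCP) lies at the centre of the arm's flange, where the gripper is bolted on; the fingertips stand 173 mm ahead of it and the grasp point (between the pads) lies 155 mm ahead of it; z points along the fingers, y is the line along which they close (so a half turn about z gives the same grasp; the last joint's range is limited). The gripper opens to 85 mm and grips with 20 to 120 N. Pads are 22 mm wide; open, the fingers measure 114 mm over their backs; the gripper's body (76 mm by 85 mm) begins 54 mm behind the grasp point. The pads swing forward as they close: fully open they stand 13 mm farther back than shut.
Start: joints at [1.198, 0.398, 0.045, 1.537, -0.019, 1.207, -0.051], TCP at [0.176, -0.626, 0.405] pointing down, gripper open.
Joint ranges: [-2.82, 2.82], [-0.49, 2.23], [-1.37, 1.46], [0, 2.46], [-1.36, 4.5], [0.23, 2], [-2.94, 2.94]. Speed limits (rad/s): [2.57, 2.57, 3.14, 3.14, 3.14, 3.14, 3.14].

## Interface

Orientations are given as a unit quaternion [w, x, y, z].
In Python, from bench import readout, optics, sign_off gives the robot as it stands. The module is installed in compiled form; this text tells all that it offers.
- The arm moves only by the tool carry_out, never from a script. Its argument "series" is a list that holds one entry, the list of rows, each a list of 7 numbers: the closure, from -1 (fully open) to 1 (shut), then the shift along the tool's x, y, z in mm, then the turn, a rotation vector about the tool's x, y, z in rad. A call has 1 to 12 rows; each row shifts and turns the commanded pose from where the row before left it, along the tool's axes as they then stand; what a row does not reach is not made up. A row lasts 1/10 s, in which the tool goes at most 50 mm and 8.59 degrees, less where a joint would pass 70% of its speed; a pose out of reach is approached as far as the arm can. A call is refused whole if a number of a shift passes 50 or a number of a turn 0.15, either way. A call with a gripper value outside its range is refused whole. The fingers move at their own pace and stop on an object; "squeeze" is the grip in N (left out, the last holds). Time passes only in rows, so rows that do not move let the fingers close. It gives the time, the measured TCP pose, the force, the opening and the grip force at its end, in the units of the state.
- readout.observe(): the state, without advancing time (a new reading comes with each control period).
- optics.grab_frame(name): name is "scene" or "side" or "wrist"; returns the picture (480x640x3 uint8, blue, green, red); there is no depth.
- optics.camera_info(name): a dict with "vfov" (degrees; the focal length in pixels is half the picture's height over the tangent of half this angle, whatever the lens; pixels are square), "cx", "cy" (the principal point, pixels), "cam_to_world" (4x4, takes a point from camera to world coordinates); the wrist camera has in their place "T_tool_cam" (4x4, takes a point from camera to tool coordinates, whose origin is the TCP and whose axes are the flange's). Camera axes: x right, y up, looking along -z (the intrinsics and any distortion apply to the point x, -y, -z); pixel columns grow to the right and rows downward; lengths in m; the calibration is good to about 2 mm. A picture is of the moment at which its call begins: read the wrist's pose just before it. camera_info takes no time and is no camera call.
- sign_off(): hands the job in; it is judged then, once.
The state is a dict: "time": time; "joint_pos": joint angles; "qvel": joint speeds; "tau": joint torques, N m; "tcp_pos": TCP position; "ee_rot": TCP orientation; "contact_force": force on the tool from outside, world axes, zero at the start; "wrist_torque": the same for the moment, N m; "width": finger opening in m; "grasp_force": force on a finger pad.
Only numpy, scipy, OpenCV 4.12 (cv2) and the standard library are available. Lean on these libraries where they do the work, as an engineer would, in place of code of your own. Each camera call takes 0.05 s, during which the arm holds its last target. There are 200 camera calls.

## Working session

There is one attempt and no reset: what is moved stays moved. The work goes in short steps, Python scripts to look and compute and a tool call to move; the robot and the scene stay as the last step left them, time stands still between calls to the robot, and variables do not carry over. Pictures are saved under pics/ and viewed, at most 10 in all, crops included, and the job is handed in when it is done.

Besides the shell and the picture viewer there is one more tool, called after ">>>" as name([rows], argument=value, ...), one row to a line, values as JSON. carry_out: Moves the arm, as the interface text tells. Its arguments: {"type":"object","properties":{"series":{"type":"array"},"squeeze":{"type":"number"}},"required":["series"]}

```bash
mkdir -p pics; python3 - <<'E'
from bench import readout, optics
import cv2,numpy as np
s=readout.observe(); print(s)
for n in ("scene","side","wrist"):
    print(n,optics.camera_info(n))
a=[optics.grab_frame(n) for n in ("scene","side","wrist")]
for n,i in zip(("scene","side","wrist"),a): cv2.imwrite(f"pics/{n}0.png",i)
E
```

```text
{'time': 0.0, 'joint_pos': array([ 1.19799549,  0.39919495,  0.04506202,  1.5379344 , -0.01870276,
        1.20690262, -0.05067977]), 'qvel': array([-0.00096061, -0.00096624,  0.0015    , -0.00099817,  0.00018963,
        0.00125246, -0.00125022]), 'tau': array([ 4.41022976e-04, -4.75127578e+01,  1.36457071e+00, -2.54219198e+01,
        1.14849073e-02,  9.47721186e-03,  3.78201534e-06]), 'tcp_pos': array([ 0.17569786, -0.62547706,  0.40363759]), 'ee_rot': array([-9.86589852e-04,  9.90636133e-01,  1.36524847e-01, -2.10245786e-04]), 'contact_force': array([0.27656389, 0.27338037, 0.14758082]), 'wrist_torque': array([0.02609859, 0.00281002, 0.01266948]), 'grasp_force': 0.0, 'width': 0.08521864936566222}
scene {'vfov': 44.989663342059416, 'cx': 330.46610958732225, 'cy': 244.3541204229451, 'cam_to_world': array([[-0.55848661, -0.52247494,  0.64429236,  1.24505353],
       [ 0.82951096, -0.3537034 ,  0.43220999,  0.43720153],
       [ 0.00206951,  0.77583106,  0.6309373 ,  0.69497868],
       [ 0.        ,  0.        ,  0.        ,  1.        ]])}
side {'vfov': 47.74502424165873, 'cx': 309.9648142445779, 'cy': 231.11985411928347, 'cam_to_world': array([[-0.97285419,  0.15522095, -0.17164259,  0.40629171],
       [-0.23123226, -0.68178679,  0.69404497,  0.74924244],
       [-0.00929333,  0.71489386,  0.69917123,  0.83114851],
       [ 0.        ,  0.        ,  0.        ,  1.        ]])}
wrist {'vfov': 59.31347701057394, 'cx': 314.4804259450385, 'cy': 232.72463562917446, 'T_tool_cam': array([[ 1.96909462e-06,  9.62212233e-01,  2.72300602e-01,
         6.85528419e-02],
       [ 9.99998828e-01, -4.18703716e-04,  1.47231678e-03,
        -1.33438382e-03],
       [ 1.53069449e-03,  2.72300280e-01, -9.62211107e-01,
         3.12682361e-02],
       [ 0.00000000e+00,  0.00000000e+00,  0.00000000e+00,
         1.00000000e+00]])}
```

View pics/scene0.png

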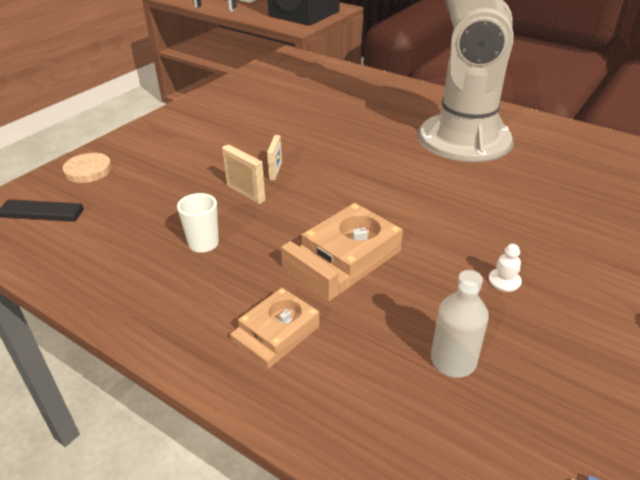

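View pics/side0.png

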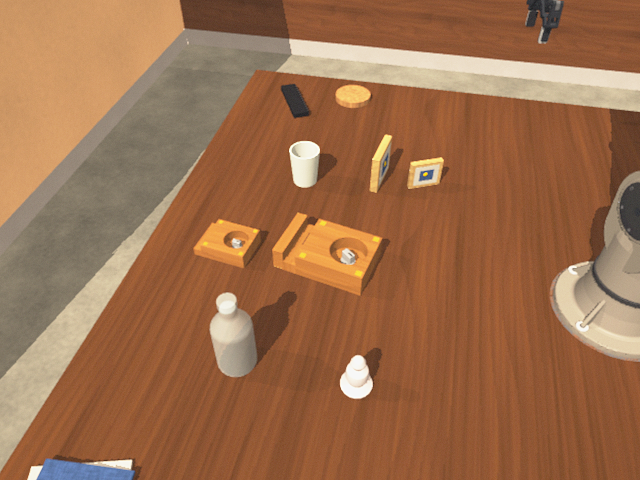

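The scene view shows two frames: the one at (244,173) is larger, the one at (275,157) smaller. In the side view they are at (381,163) and (425,173). There are two stands: scene (345,250) is larger and (278,325) smaller; side (330,252) is larger and (228,243) smaller. I'll confirm in an enlarged crop.

```bash
python3 - <<'E'
import cv2,numpy as np
a=cv2.imread("pics/scene0.png")[135:300,210:410]; b=cv2.imread("pics/side0.png")[130:295,265:465]
f=lambda i:cv2.resize(i,None,fx=4,fy=4,interpolation=cv2.INTER_CUBIC)[:600]
for n,i,o in (("cs",a,(210,135)),("cd",b,(265,130))):
    j=f(i)
    j=cv2.resize(i,(720,594),interpolation=cv2.INTER_CUBIC)if 0 else cv2.resize(i,None,fx=3.6,fy=3.6,interpolation=cv2.INTER_CUBIC)
    for k in range(0,200,20):
        cv2.putText(j,str(o[0]+k),(int(k*3.6),10),0,.35,(255,255,255)); cv2.line(j,(int(k*3.6),12),(int(k*3.6),18),(255,255,255))
        if k<165: cv2.putText(j,str(o[1]+k),(0,int(k*3.6)+4),0,.35,(255,255,255))
    cv2.imwrite(f"pics/{n}.png",j)
E
```

```text
(no output)
```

View pics/cs.png

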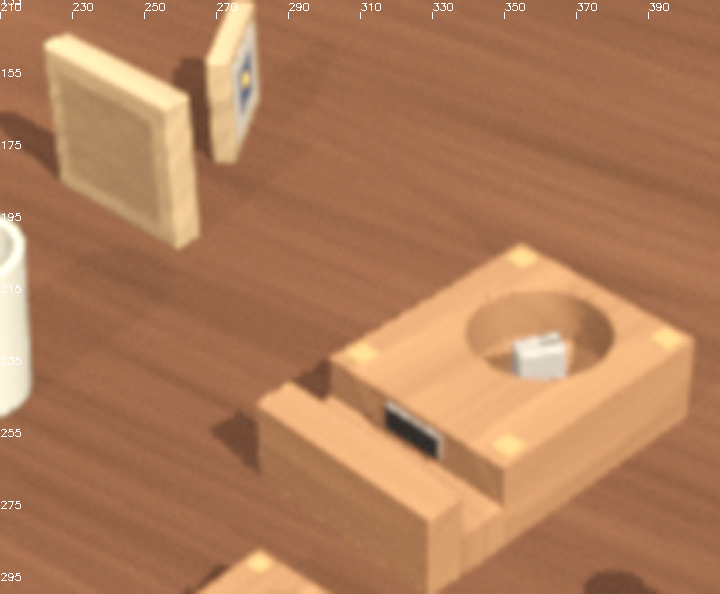

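View pics/cd.png

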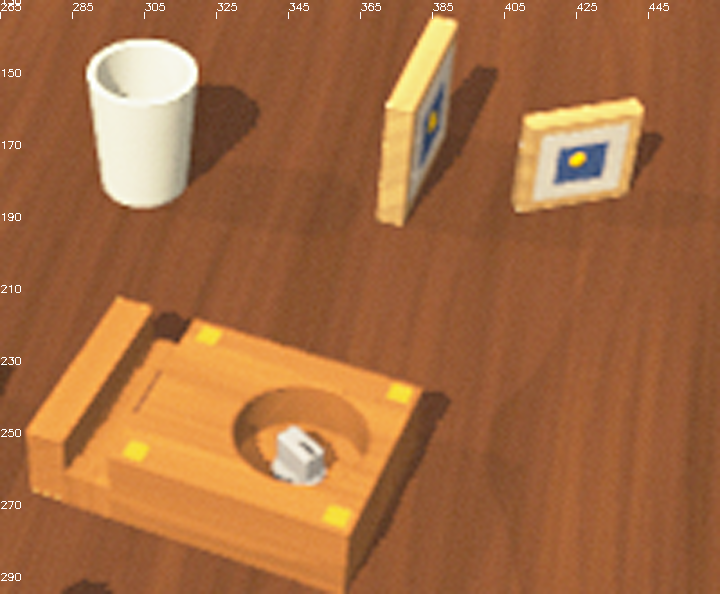

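The crops confirm it: the larger frame has its top corners in the scene crop at (47,43), (70,35), (188,97), (163,112), and the larger stand has its rail on the left. Next I fit both poses, with height left free.

```bash
cat > h.py <<'E'
import numpy as np
from bench import optics
from scipy.optimize import least_squares
from scipy.spatial.transform import Rotation as R
def cam(n,state=None):
    c=optics.camera_info(n)
    if n=="wrist":
        T=np.eye(4); q=state["ee_rot"]; T[:3,:3]=R.from_quat([q[1],q[2],q[3],q[0]]).as_matrix(); T[:3,3]=state["tcp_pos"]
        M=T@c["T_tool_cam"]
    else: M=c["cam_to_world"]
    return M,240/np.tan(np.radians(c["vfov"]/2)),c["cx"],c["cy"]
def proj(C,P):
    M,f,cx,cy=C; p=(np.atleast_2d(P)-M[:3,3])@M[:3,:3]
    return np.c_[cx+f*p[:,0]/-p[:,2],cy-f*p[:,1]/-p[:,2]]
def fit(obs,x0):
    # obs: list (cam, uv Nx2, local Nx3); params x,y,z,yaw
    def res(p):
        r=[]
        for C,uv,L in obs:
            P=R.from_euler('z',p[3]).apply(L)+p[:3]; r.append((proj(C,P)-uv).ravel())
        return np.concatenate(r)
    s=least_squares(res,x0,loss='soft_l1'); return s.x,res(s.x).reshape(-1,2)
E
cat > fit0.py <<'E'
from h import *
S,D=cam("scene"),cam("side")
cs=lambda a:np.array(a)/3.6+[210,135]
cd=lambda a:np.array(a)/3.6+[265,130]
m=lambda a:np.array(a,float)/1000
st=m([[95,-60,50],[72,-60,50],[72,60,50],[95,60,50],[45,-60,50],[-95,-60,50],[-95,60,50],[45,60,50]])
so=cs([[258,402],[290,383],[462,497],[428,518],[332,358],[520,243],[692,340],[505,467]])
sd=cd([[118,297],[152,306],[65,440],[30,430],[195,320],[425,388],[347,525],[108,458]])
fr=m([[-9,52,95],[9,52,95],[9,-52,95],[-9,-52,95],[-9,-52,0],[9,-52,0],[-9,52,0]])
fo=cs([[47,43],[70,35],[188,97],[163,112],[180,247],[198,237],[62,178]])
fd=cd([[435,17],[455,20],[410,110],[385,107],[377,219],[402,225]])
for nm,o in (("stand",[(S,so,st),(D,sd,st)]),("frame",[(S,fo,fr),(D,fd,fr[:6])])):
    p,r=fit(o,[.6,-.1,0,0.5]); print(nm,p.round(4),np.degrees(p[3])); print(r.round(1).tolist())
    for k in o: print(" single",fit([k],p)[0].round(4))
E
python3 fit0.py
```

```text
stand [ 5.550e-01  3.000e-04 -2.500e-03 -1.892e-01] -10.837988896201795
[[-1.0, -0.6], [-0.2, -1.1], [0.2, -1.1], [-0.1, -0.3], [-0.8, -0.8], [-0.4, -0.3], [-0.2, -0.6], [-0.7, -0.3], [-0.1, 0.6], [0.3, 1.0], [-0.5, 1.5], [-1.1, 0.9], [-0.0, 0.6], [-0.8, 0.6], [0.3, 3.7], [-0.2, 0.5]]
 single [ 5.529e-01 -3.000e-04 -5.700e-03 -1.903e-01]
 single [ 0.5565 -0.0084 -0.0082 -0.1844]
frame [ 4.8820e-01 -2.8880e-01 -2.7000e-03  2.9795e+00] 170.71517288592065
[[-0.8, -0.3], [-0.4, -1.2], [-0.1, -0.7], [0.0, -1.5], [-1.1, 0.3], [0.4, -0.5], [0.1, 0.6], [-0.5, 0.3], [1.3, 1.0], [0.5, 0.8], [-0.2, -0.2], [-0.8, 1.1], [-0.5, 1.2]]
 single [ 0.4771 -0.2988 -0.0131  2.9791]
 single [ 0.49   -0.3061 -0.0136  2.9932]
```

>>> carry_out([
  [[-1,39,-24,0,0,0,0],[-1,39,-24,0,0,0,0],[-1,39,-24,0,0,0,0],[-1,39,-24,0,0,0,0],[-1,39,-24,0,0,0,0],[-1,39,-24,0,0,0,0],[-1,39,-24,0,0,0,0],[-1,39,-24,0,0,0,0],[-1,39,-24,0,0,0,0],[-1,39,-24,0,0,0,0],[-1,0,0,0,0,0,-0.14],[-1,0,0,0,0,0,-0.14]],
])

```text
time: 1.35
tcp_pos: [0.4876, -0.2871, 0.4044]
ee_rot: [-0.0, 0.96, 0.278, -0.0]
contact_force: [-0.3, -0.7, 0.2]
width: 0.0855
grasp_force: 0.0
```

>>> carry_out([
  [[-1,0,0,0,0,0,-0.14],[-1,0,0,0,0,0,-0.14],[-1,0,0,0,0,0,-0.14],[-1,0,0,0,0,0,-0.14],[-1,0,0,0,0,0,-0.14],[-1,0,0,0,0,0,-0.15],[-1,0,0,0,0,0,0],[-1,0,0,0,0,0,0]],
])

```text
time: 2.15
tcp_pos: [0.4862, -0.2893, 0.4045]
ee_rot: [-0.0, 0.765, 0.644, -0.0]
contact_force: [-0.8, -0.6, -0.4]
width: 0.0855
grasp_force: 0.0
```

```bash
python3 - <<'E'
from bench import readout, optics
import cv2,pickle
s=readout.observe(); i=optics.grab_frame("wrist"); cv2.imwrite("pics/w1.png",i); pickle.dump(s,open("w1.pkl","wb"))
print(s["time"],s["tcp_pos"],s["ee_rot"],s["joint_pos"])
E
```

```text
2.15 [ 0.48618516 -0.28934445  0.40447867] [-1.78891277e-04  7.64649035e-01  6.44446905e-01 -9.20623217e-05] [ 0.74774284  0.26253276 -0.34551515  1.73409807  0.09594851  1.1619205
  0.20471099]
```

View pics/w1.png

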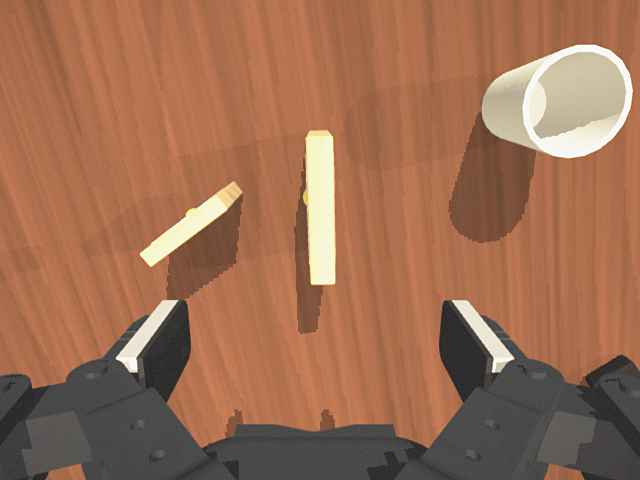

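The wrist view shows the frame's top face at corners (307,137), (331,137), (335,284), (310,285), centred near (321,211). The smaller frame is at left and the cup at right, and both are clear of the fingers' path.

```bash
cat >> fit0.py <<'E'
print("---")
import pickle
W=cam("wrist",pickle.load(open("w1.pkl","rb")))
wl=m([[9,-52,95],[-9,-52,95],[-9,52,95],[9,52,95]]); wo=np.array([[307,137],[331,137],[335,284],[310,285]])
for o in ([(S,fo,fr),(D,fd,fr[:6]),(W,wo,wl)],[(W,wo,wl)]):
    p,r=fit(o,p); print(p.round(4),np.degrees(p[3])); print(r[-4:].round(1).tolist())
E
python3 fit0.py | sed '1,/---/d'
```

```text
[ 4.8990e-01 -2.8600e-01 -1.5000e-03  2.9941e+00] 171.54739397605826
[[-1.4, 0.1], [2.4, -0.5], [-0.1, 1.5], [-0.3, 1.0]]
[ 0.4899 -0.2864 -0.0048  2.9977] 171.7552424480154
[[-1.6, 0.5], [1.8, -0.3], [-0.1, 0.1], [0.0, -0.3]]
```

>>> carry_out([
  [[-1,4,3,0,0,0,-0.024],[-1,0,0,45,0,0,0],[-1,0,0,45,0,0,0],[-1,0,0,40,0,0,0],[-1,0,0,25,0,0,0],[-1,0,0,14,0,0,0],[-1,0,0,0,0,0,0],[0,0,0,0,0,0,0],[0.2,0,0,0,0,0,0],[0.4,0,0,0,0,0,0],[0.4,0,0,0,0,0,0],[0.4,0,0,0,0,0,0]],
], squeeze=30)

```text
time: 3.4
tcp_pos: [0.4901, -0.2859, 0.2363]
ee_rot: [0.001, 0.756, 0.655, 0.0]
contact_force: [-0.1, -0.3, -0.3]
width: 0.0255
grasp_force: 0.0
```

>>> carry_out([
  [[1,0,0,0,0,0,0],[1,0,0,0,0,0,0],[1,0,0,0,0,0,0],[1,0,0,0,0,0,0],[1,0,0,0,0,0,0],[1,0,0,0,0,0,0],[1,0,0,0,0,0,0],[1,0,0,0,0,0,0]],
], squeeze=30)

```text
time: 4.2
tcp_pos: [0.4903, -0.2859, 0.2361]
ee_rot: [0.001, 0.756, 0.655, 0.0]
contact_force: [1.0, -0.7, 5.4]
width: 0.018
grasp_force: 31.7
```

>>> carry_out([
  [[1,0,0,-15,0,0,0],[1,0,0,-35,0,0,0],[1,0,0,-40,0,0,0],[1,0,0,-40,0,0,0],[1,0,0,-34,0,0,0],[1,35,9,0,0,0,0],[1,42,11,0,0,0,0],[1,42,11,0,0,0,0],[1,35,9,0,0,0,0],[1,10,2,0,0,0,0],[1,0,0,0,0,0,0],[1,0,0,0,0,0,0]],
])

```text
time: 5.4
tcp_pos: [0.5541, -0.1309, 0.3992]
ee_rot: [-0.0, 0.756, 0.654, -0.001]
contact_force: [-0.5, -0.2, -2.3]
width: 0.0178
grasp_force: 30.5
```

```bash
python3 - <<'E'
from bench import readout, optics
import cv2,pickle
s=readout.observe(); i=optics.grab_frame("wrist"); cv2.imwrite("pics/w2.png",i); pickle.dump(s,open("w2.pkl","wb"))
print(s["time"],s["tcp_pos"],s["ee_rot"],s["width"],s["grasp_force"],s["contact_force"])
E
```

```text
5.4 [ 0.55410758 -0.13092526  0.39919891] [-1.56943905e-04  7.56252796e-01  6.54278406e-01 -1.20446815e-03] 0.017769457835079817 30.536640286445618 [-0.45583963 -0.19594968 -2.28192052]
```

View pics/w2.png

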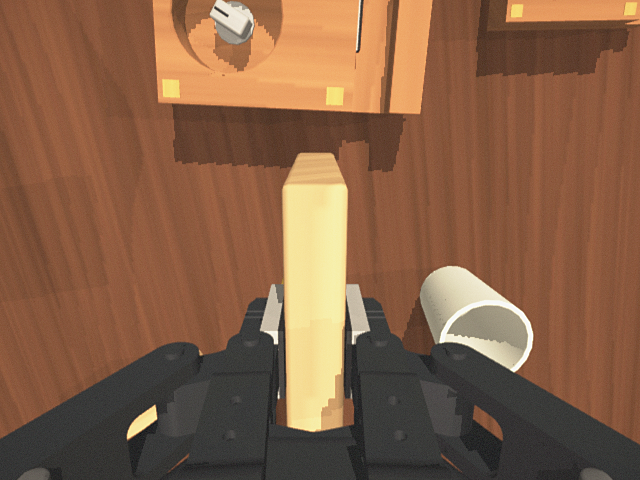

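The frame is held straight. The stand's -y edge shows at (158,103) to (420,114), and the knob is at (233,18). I move 60 mm further for a fuller view.

>>> carry_out([
  [[1,30,0,0,0,0,0],[1,30,0,0,0,0,0],[1,0,0,0,0,0,0],[1,0,0,0,0,0,0]],
])

```text
time: 5.85
tcp_pos: [0.5631, -0.0712, 0.3996]
ee_rot: [0.0, 0.756, 0.654, -0.001]
contact_force: [0.3, -1.8, -2.5]
width: 0.0176
grasp_force: 30.6
```

```bash
python3 - <<'E'
from bench import readout, optics
import cv2,pickle
s=readout.observe(); i=optics.grab_frame("wrist"); cv2.imwrite("pics/w3.png",i); pickle.dump(s,open("w3.pkl","wb"))
print(s["time"],s["tcp_pos"],s["ee_rot"])
c=cv2.resize(i[0:250,130:460],None,fx=2.4,fy=2.4,interpolation=cv2.INTER_CUBIC)
cv2.imwrite("pics/w3c.png",c)
E
```

```text
5.85 [ 0.56309475 -0.07122036  0.39959007] [ 2.42217632e-04  7.56109334e-01  6.54444960e-01 -6.41365546e-04]
```

View pics/w3c.png

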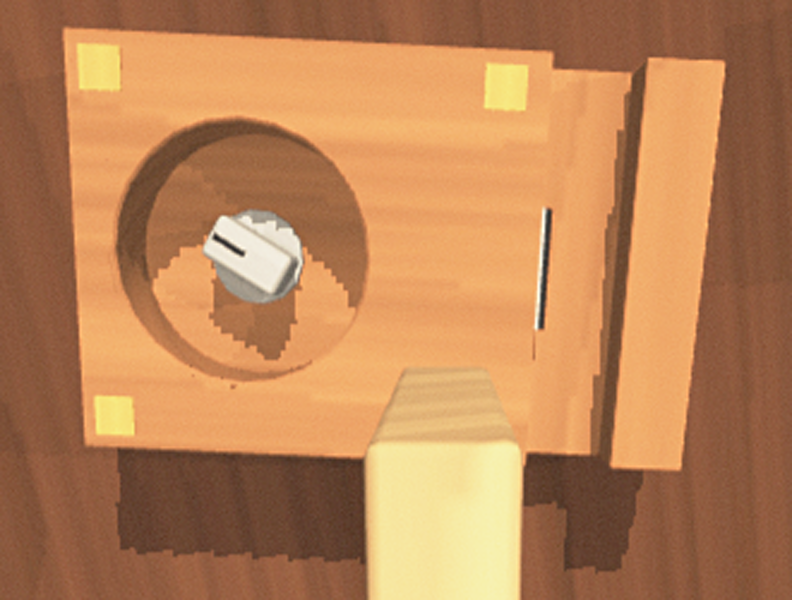

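The wrist crop shows the stand's top corners at (65,28), (552,52), (85,445) and the rail's at (648,58), (725,62), (682,470), (612,466). The knob bar's top is at (224,214), (203,248), (274,293), (297,260), with the pad at (543,268).

```bash
cat > fit1.py <<'E'
import io,contextlib
with contextlib.redirect_stdout(io.StringIO()): from fit0 import *
W2=cam("wrist",pickle.load(open("w2.pkl","rb"))); W3=cam("wrist",pickle.load(open("w3.pkl","rb")))
s3=np.array([[65,28],[552,52],[85,445],[648,58],[725,62],[682,470],[612,466]])/2.4+[130,0]
l3=m([[-95,60,50],[45,60,50],[-95,-60,50],[72,60,50],[95,60,50],[95,-60,50],[72,-60,50]])
s2=np.array([[158,103],[356,110],[388,113],[420,114]]); l2=m([[-95,-60,50],[45,-60,50],[72,-60,50],[95,-60,50]])
x0=[.555,0,0,-.19]
for o in ([(W3,s3,l3)],[(W3,s3,l3),(W2,s2,l2)],[(W3,s3,l3),(W2,s2,l2),(S,so,st),(D,sd,st)]):
    p,r=fit(o,x0); print(p.round(4),np.degrees(p[3]).round(2)); print(r[:11].round(1).tolist())
A=lambda L:R.from_euler('z',p[3]).apply(m(L))+p[:3]
print("slot",A([58.5,0,25]),"frame target",A([60.5,0,25]),"well",A([-45,0,50]))
kl=m([[-13,7,42],[-13,-7,42],[13,-7,42],[13,7,42]]); ko=np.array([[224,214],[203,248],[274,293],[297,260]])/2.4+[130,0]
def g(q): return (proj(W3,R.from_euler('z',q[2]).apply(kl)+[q[0],q[1],p[2]])-ko).ravel()
k=least_squares(g,[.51,0,-.6]); print("knob",k.x,np.degrees(k.x[2]),k.fun.round(1))
pad=np.array([[545,208],[538,329]])/2.4+[130,0]
print(proj(W3,A([[45,18,45],[45,-18,45],[49,18,45],[49,-18,45]])).round(1),pad.round(1))
# held frame bottom end check
E
python3 fit1.py
```

```text
[ 0.5566  0.0034 -0.0015 -0.1879] -10.77
[[-0.1, 0.3], [0.5, 0.1], [0.7, -0.1], [-0.5, -0.5], [0.5, -0.6], [-0.3, 0.3], [-1.0, 0.6]]
[ 0.5565  0.0035 -0.0013 -0.1876] -10.75
[[-0.3, 0.2], [0.4, -0.0], [0.5, -0.1], [-0.6, -0.7], [0.4, -0.7], [-0.4, 0.2], [-1.0, 0.6], [0.9, -0.5], [-4.1, 1.2], [0.9, -0.1], [0.4, 0.3]]
[ 0.5565  0.0032 -0.0006 -0.1879] -10.77
[[-0.6, 0.3], [0.5, 0.2], [0.2, 0.4], [-0.5, -0.4], [0.7, -0.5], [-0.2, 0.8], [-0.9, 1.1], [0.5, -0.2], [-4.1, 1.6], [1.0, 0.3], [0.5, 0.7]]
slot [ 0.6139329  -0.00768714  0.0244166 ] frame target [ 0.6158977  -0.00806072  0.0244166 ] well [0.5122545  0.01164554 0.0494166 ]
knob [ 0.5134913   0.01219856 -0.71964695] -41.232733064473756 [ 0.1 -1.7 -0.5  0.8  0.2  1.8  0.2 -0.8]
[[355.5  86.7]
 [352.1 137.3]
 [361.   86.9]
 [357.4 137.6]] [[357.1  86.7]
 [354.2 137.1]]
```

>>> carry_out([
  [[1,0,0,0,0,0,0.044],[1,24,13,0,0,0,0],[1,24,13,0,0,0,0],[1,24,14,0,0,0,0],[1,0,0,30,0,0,0],[1,0,0,40,0,0,0],[1,0,0,20,0,0,0],[1,0,0,10,0,0,0],[1,0,0,0,0,0,0],[1,0,0,0,0,0,0]],
])

```text
time: 6.9
tcp_pos: [0.6168, -0.0077, 0.3009]
ee_rot: [0.001, 0.77, 0.637, 0.001]
contact_force: [0.9, 0.7, -1.7]
width: 0.0175
grasp_force: 30.6
```

```bash
python3 - <<'E'
from bench import readout, optics
import cv2,numpy as np
s=readout.observe(); a=optics.grab_frame("scene"); b=optics.grab_frame("side")
print(s["tcp_pos"],s["ee_rot"],2*np.degrees(np.arctan2(s["ee_rot"][2],s["ee_rot"][1])),s["contact_force"])
f=lambda i:cv2.resize(i,(400,400),interpolation=cv2.INTER_CUBIC)
cv2.imwrite("pics/p1.png",np.hstack([f(a[170:300,270:400]),f(b[170:300,260:390])]))
E
```

```text
[ 0.61679992 -0.00765161  0.30086472] [8.18989789e-04 7.70491735e-01 6.37449069e-01 7.07754585e-04] 79.20378537490556 [ 0.92475388  0.67975544 -1.70660846]
```

View pics/p1.png

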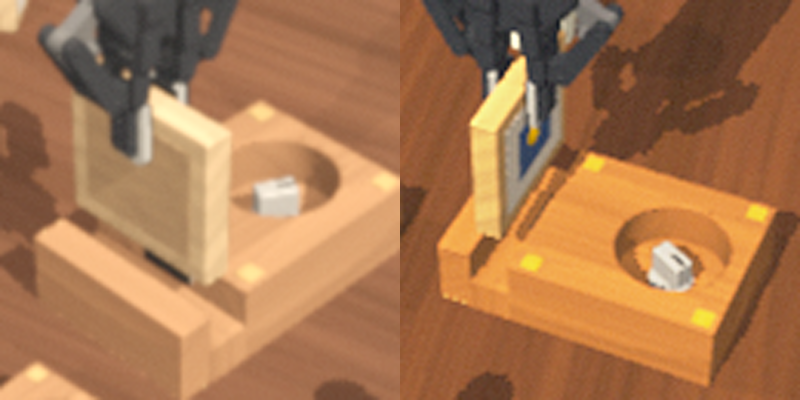

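The frame hangs above the slot, parallel to the rail and centred. Lowering it in.

>>> carry_out([
  [[1,0,-0.7,6,0,0,0],[1,0,0,8,0,0,0],[1,0,0,7,0,0,0],[1,0,0,6,0,0,0],[1,0,0,4,0,0,0],[1,0,0,3,0,0,0],[1,0,0,2,0,0,0],[1,0,0,1,0,0,0],[1,0,0,0,0,0,0],[1,0,0,0,0,0,0]],
])

```text
time: 8.0
tcp_pos: [0.6156, -0.0066, 0.2629]
ee_rot: [0.0, 0.77, 0.638, 0.0]
contact_force: [0.4, -0.2, -2.6]
width: 0.0175
grasp_force: 30.6
```

>>> carry_out([
  [[1,0,0,1,0,0,0],[1,0,0,1,0,0,0],[1,0,0,0,0,0,0],[1,0,0,0,0,0,0]],
])

```text
time: 8.4
tcp_pos: [0.6156, -0.0067, 0.2612]
ee_rot: [0.0, 0.77, 0.638, 0.0]
contact_force: [-1.3, -0.5, 1.4]
width: 0.0173
grasp_force: 31.3
```

>>> carry_out([
  [[0.4,0,0,0,0,0,0],[0.4,0,0,0,0,0,0],[0,0,0,0,0,0,0],[0,0,0,0,0,0,0],[0,0,0,0,0,0,0],[0,0,0,-20,0,0,0],[0,0,0,-40,0,0,0],[0,0,0,-50,0,0,0],[0,0,0,-30,0,0,0],[0,0,0,0,0,0,0],[0,0,0,0,0,0,0]],
])

```text
time: 9.5
tcp_pos: [0.6154, -0.0066, 0.4013]
ee_rot: [0.001, 0.77, 0.638, 0.0]
contact_force: [0.1, -0.2, -0.5]
width: 0.0429
grasp_force: 0.0
```

```bash
python3 - <<'E'
from bench import readout, optics
import cv2,numpy as np,pickle
s=readout.observe(); pickle.dump(s,open("w4.pkl","wb")); w=optics.grab_frame("wrist");a=optics.grab_frame("scene"); b=optics.grab_frame("side")
print(s["tcp_pos"],s["ee_rot"],s["joint_pos"],s["width"])
f=lambda i:cv2.resize(i,(400,300),interpolation=cv2.INTER_CUBIC)
cv2.imwrite("pics/w4.png",w)
cv2.imwrite("pics/p2.png",np.vstack([np.hstack([f(a[165:300,250:430]),f(b[165:300,250:430])]),np.hstack([f(w),f(w[100:340,:320])])]))
E
```

```text
[ 0.6154258  -0.00659576  0.40128973] [5.91680328e-04 7.70025790e-01 6.38012355e-01 4.08298199e-04] [ 0.31474056  0.37032857 -0.48798439  1.61730024  0.18382554  1.19839612
 -0.39903995] 0.04293054860740219
```

View pics/p2.png

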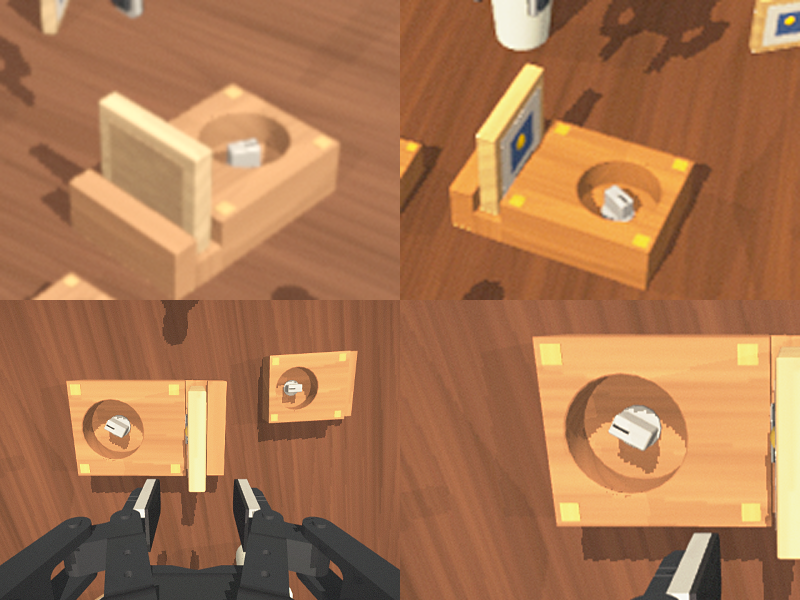

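The frame stands down in the slot, parallel and centred. The knob's bar top is at about crop (636,428), i.e. (189,202) in the full picture. I refine the knob from this second view.

```bash
cat > kn.py <<'E'
from fit1 import *
import cv2
W4=cam("wrist",pickle.load(open("w4.pkl","rb")))
im=cv2.imread("pics/w4.png"); hsv=cv2.cvtColor(im,cv2.COLOR_BGR2HSV)
k4=np.array([[631,406],[612,432],[646,451],[661,426]]); k4=(k4-[400,300])/1.25+[0,100]
print("pred well/bar",proj(W4,A([-45,0,50])),proj(W4,R.from_euler('z',k.x[2]).apply(kl)+[k.x[0],k.x[1],p[2]]).round(1).tolist(),k4.tolist())
# bright grey bar-top mask orientation
for nm,C,c in (("w3",W3,(234,105)),("w4",W4,(189,202))):
    im=cv2.imread(f"pics/{nm}.png"); h=cv2.cvtColor(im,cv2.COLOR_BGR2HSV)
    M=((h[...,1]<45)&(h[...,2]>205)).astype(np.uint8); n,l,s_,ce=cv2.connectedComponentsWithStats(M)
    j=min(range(1,n),key=lambda j:np.hypot(*(ce[j]-c))+(s_[j][4]<60)*1e3)
    rc=cv2.minAreaRect(np.argwhere(l==j)[:,::-1].astype(np.float32)); b=cv2.boxPoints(rc)
    # to plane z=.042
    Mx,f,cx,cy=C; d=np.c_[(b[:,0]-cx)/f,-(b[:,1]-cy)/f,-np.ones(4)]@Mx[:3,:3].T; t=(.042-Mx[2,3])/d[:,2]; P=Mx[:3,3]+d*t[:,None]
    e=[P[1]-P[0],P[2]-P[1]]; e.sort(key=np.linalg.norm); print(nm,s_[j][4],P.mean(0),[np.linalg.norm(x) for x in e],np.degrees(np.arctan2(e[1][1],e[1][0])))
E
python3 kn.py | tail -4
```

```text
[354.2 137.1]]
pred well/bar [[180.60408373 209.22652723]] [[173.9, 190.4], [166.3, 205.4], [195.8, 221.5], [203.6, 206.8]] [[184.8, 184.8], [169.6, 205.6], [196.8, 220.8], [208.8, 200.8]]
w3 720 [0.516383   0.01372394 0.042     ] [np.float64(0.019860341666563648), np.float64(0.028605421372761886)] -37.317859529996426
w4 473 [0.51313423 0.01340637 0.042     ] [np.float64(0.014527124841862527), np.float64(0.024597538047353776)] -40.83176382034087
```

>>> carry_out([
  [[0.35,0,-34,0,0,0,0],[0.35,0,-35,0,0,0,0],[0.35,0,-35,0,0,0,0],[0.35,0,0,0,0,0,-0.149],[0.35,0,0,0,0,0,-0.149],[0.35,0,0,0,0,0,-0.149],[0.35,0,0,0,0,0,-0.149],[0.35,0,0,0,0,0,-0.149],[0.35,0,0,0,0,0,-0.149],[0.35,0,0,0,0,0,-0.149],[0.35,0,0,0,0,0,0],[0.35,0,0,0,0,0,0]],
])

```text
time: 10.85
tcp_pos: [0.513, 0.0125, 0.3998]
ee_rot: [-0.001, 0.351, 0.936, -0.0]
contact_force: [-0.3, 1.1, -0.1]
width: 0.0274
grasp_force: 0.0
```

```bash
python3 - <<'E'
from bench import readout
import numpy as np
s=readout.observe(); q=s["ee_rot"]; y=2*np.arctan2(q[2],q[1]); d=np.array([.513,.0122])-s["tcp_pos"][:2]
print(s["tcp_pos"],q,np.degrees(y),s["joint_pos"],s["width"])
print("shift",1e3*(d@[np.cos(y),np.sin(y)]),1e3*(d@[np.sin(y),-np.cos(y)]),1e3*(s["tcp_pos"][2]-.2))
E
```

```text
[0.51301906 0.01251003 0.39977764] [-8.48091740e-04  3.51269650e-01  9.36273919e-01 -2.47944126e-04] 138.86999868473973 [ 0.45913515  0.19823641 -0.64400682  1.85041612  0.13021085  1.1368748
  0.62233634] 0.027363409400688106
shift -0.18956552108420394 -0.24605719505748486 199.77764356747008
```

Aligned. Descend in stages, then close gently.

>>> carry_out([
  [[0.35,0,0,40,0,0,0],[0.35,0,0,45,0,0,0],[0.35,0,0,40,0,0,0],[0.35,0,0,30,0,0,0],[0.35,0,0,15,0,0,0],[0.35,0,0,12,0,0,0],[0.35,0,0,8,0,0,0],[0.35,0,0,6,0,0,0],[0.35,0,0,3,0,0,0],[0.35,0,0,0,0,0,0],[0.35,0,0,0,0,0,0]],
])

```text
time: 11.95
tcp_pos: [0.5136, 0.0127, 0.2023]
ee_rot: [0.001, 0.35, 0.937, 0.0]
contact_force: [-0.7, 0.0, -0.6]
width: 0.0276
grasp_force: 0.0
```

>>> carry_out([
  [[0.5,0,0,0,0,0,0],[0.6,0,0,0,0,0,0],[1,0,0,0,0,0,0],[1,0,0,0,0,0,0],[1,0,0,0,0,0,0],[1,0,0,0,0,0,0],[1,0,0,0,0,0,0],[1,0,0,0,0,0,0]],
], squeeze=50)

```text
time: 12.75
tcp_pos: [0.5127, 0.0116, 0.2022]
ee_rot: [-0.0, 0.35, 0.937, -0.002]
contact_force: [-2.7, -3.8, 6.7]
width: 0.0126
grasp_force: 49.2
```

```bash
cat > rd.py <<'E'
from bench import readout
import numpy as np
s=readout.observe(); q=s["ee_rot"]
print(round(s["time"],2),s["tcp_pos"].round(4),"yaw",round(2*np.arctan2(q[2],q[1]),4),"F",s["contact_force"].round(1),"M",s["wrist_torque"].round(3),"tau7",s["tau"][6].round(3),"j7",s["joint_pos"][6].round(3),"w",round(s["width"],4),"g",round(s["grasp_force"],1))
E
python3 rd.py
```

```text
12.75 [0.5127 0.0116 0.2022] yaw 2.4268 F [-2.7 -3.8  6.7] M [-0.651  0.74   0.175] tau7 -0.163 j7 0.43 w 0.0126 g 49.2
```

>>> carry_out([
  [[1,0,0,0,0,0,0.03],[1,0,0,0,0,0,0.03],[1,0,0,0,0,0,0.03],[1,0,0,0,0,0,0.03]],
])

```text
time: 13.15
tcp_pos: [0.5127, 0.0117, 0.2021]
ee_rot: [-0.0, 0.406, 0.914, -0.002]
contact_force: [-3.8, -3.4, 5.5]
width: 0.0125
grasp_force: 49.2
```

```bash
python3 rd.py
```

```text
13.15 [0.5127 0.0117 0.2021] yaw 2.306 F [-3.8 -3.4  5.5] M [-0.583  0.724  0.26 ] tau7 -0.027 j7 0.326 w 0.0125 g 49.2
```

>>> carry_out([
  [[1,0,0,0,0,0,0.03],[1,0,0,0,0,0,0.03],[1,0,0,0,0,0,0.03]],
])

```text
time: 13.45
tcp_pos: [0.5128, 0.0117, 0.2022]
ee_rot: [-0.0, 0.446, 0.895, -0.002]
contact_force: [-3.1, -2.6, 5.3]
width: 0.0126
grasp_force: 49.1
```

```bash
python3 rd.py
```

```text
13.45 [0.5128 0.0117 0.2022] yaw 2.2159 F [-3.1 -2.6  5.3] M [-0.605  0.687  0.186] tau7 -0.027 j7 0.248 w 0.0126 g 49.1
```

>>> carry_out([
  [[1,0,0,0,0,0,0.03],[1,0,0,0,0,0,0.03],[1,0,0,0,0,0,0.03]],
])

```text
time: 13.75
tcp_pos: [0.5128, 0.0118, 0.2022]
ee_rot: [-0.0, 0.486, 0.874, -0.002]
contact_force: [-3.1, -3.1, 5.6]
width: 0.0125
grasp_force: 49.1
```

```bash
python3 rd.py
```

```text
13.75 [0.5128 0.0118 0.2022] yaw 2.1261 F [-3.1 -3.1  5.6] M [-0.551  0.66   0.3  ] tau7 -0.038 j7 0.17 w 0.0125 g 49.1
```

```bash
cat > st.py <<'E'
from bench import readout,optics
import numpy as np,cv2,os,pickle
s=readout.observe(); q=s["ee_rot"]; y=2*np.arctan2(q[2],q[1])
i=cv2.cvtColor(optics.grab_frame("side"),cv2.COLOR_BGR2GRAY)
L=pickle.load(open("log.pkl","rb")) if os.path.exists("log.pkl") else []
L.append((2.4268-y,s["wrist_torque"],s["tau"],s["contact_force"],i)); pickle.dump(L,open("log.pkl","wb"))
ref=L[0][4].astype(np.float32)
cr=lambda a:a[198:262,286:320].astype(np.float32)
p0=cv2.goodFeaturesToTrack(L[0][4][195:265,284:322],25,.05,3)+np.float32([[284,195]])
p1,ok,_=cv2.calcOpticalFlowPyrLK(L[0][4],i,p0.astype(np.float32),None,winSize=(9,9),maxLevel=1); d=(p1-p0).reshape(-1,2)
print("turn %.3f Mz %.3f Fz %.1f t %.1f w %.4f"%(L[-1][0],L[-1][1][2],s["contact_force"][2],s["time"],s["width"]),"flow",np.percentile(d,[15,50,85],axis=0).round(2).tolist())
E
python3 st.py
```

```text
turn 0.301 Mz 0.300 Fz 5.6 t 13.8 w 0.0125 flow [[0.0, 0.0], [0.0, 0.0], [0.0, 0.0]]
```

>>> carry_out([
  [[1,0,0,0,0,0,0.03],[1,0,0,0,0,0,0.03]],
])

```text
time: 14.0
tcp_pos: [0.5128, 0.0118, 0.2021]
ee_rot: [-0.0, 0.512, 0.859, -0.002]
contact_force: [-2.4, -3.1, 6.0]
width: 0.013
grasp_force: 49.1
```

```bash
python3 st.py
```

```text
turn 0.361 Mz 0.264 Fz 6.0 t 14.0 w 0.0130 flow [[-0.08, -0.47], [-0.03, -0.01], [0.02, 0.02]]
```

>>> carry_out([
  [[1,0,0,0,0,0,0.03],[1,0,0,0,0,0,0.03]],
])

```text
time: 14.25
tcp_pos: [0.5128, 0.0118, 0.2021]
ee_rot: [0.0, 0.538, 0.843, -0.001]
contact_force: [-3.3, -1.9, 5.2]
width: 0.0124
grasp_force: 49.1
```

```bash
python3 st.py
```

```text
turn 0.421 Mz 0.232 Fz 5.2 t 14.2 w 0.0124 flow [[-0.5, -1.6], [-0.42, -0.12], [0.18, 0.16]]
```

>>> carry_out([
  [[1,0,0,0,0,0,0.03],[1,0,0,0,0,0,0.03]],
])

```text
time: 14.5
tcp_pos: [0.5129, 0.0118, 0.2022]
ee_rot: [0.0, 0.563, 0.827, -0.001]
contact_force: [-1.9, -2.1, 4.5]
width: 0.0126
grasp_force: 49.1
```

```bash
python3 st.py
```

```text
turn 0.481 Mz 0.246 Fz 4.5 t 14.5 w 0.0126 flow [[-0.84, -0.43], [-0.75, -0.17], [0.08, 0.8]]
```

>>> carry_out([
  [[1,0,0,0,0,0,0.03],[1,0,0,0,0,0,0.03]],
])

```text
time: 14.75
tcp_pos: [0.5129, 0.0118, 0.2022]
ee_rot: [0.0, 0.587, 0.809, -0.001]
contact_force: [-1.4, -1.9, 4.9]
width: 0.0132
grasp_force: 49.0
```

```bash
python3 st.py
```

```text
turn 0.541 Mz 0.317 Fz 4.9 t 14.8 w 0.0132 flow [[-1.27, -1.35], [-1.1, -0.33], [0.07, 0.93]]
```

>>> carry_out([
  [[1,0,0,0,0,0,0.03],[1,0,0,0,0,0,0.03]],
])

```text
time: 15.0
tcp_pos: [0.5129, 0.0118, 0.2021]
ee_rot: [0.0, 0.611, 0.791, -0.001]
contact_force: [-2.6, -3.4, 6.3]
width: 0.0125
grasp_force: 49.0
```

```bash
python3 st.py
```

```text
turn 0.601 Mz 0.240 Fz 6.3 t 15.0 w 0.0125 flow [[-1.62, -0.74], [-1.51, -0.42], [-0.42, 1.52]]
```

The optical flow shows the pad pushing the frame from a turn of about 0.37 on. Contact with the rail is when the flow stops.

>>> carry_out([
  [[1,0,0,0,0,0,0.03],[1,0,0,0,0,0,0.03]],
])

```text
time: 15.25
tcp_pos: [0.513, 0.0118, 0.2022]
ee_rot: [0.0, 0.635, 0.773, -0.001]
contact_force: [-2.1, -2.6, 5.2]
width: 0.0125
grasp_force: 49.0
```

```bash
python3 st.py
```

```text
turn 0.660 Mz 0.280 Fz 5.2 t 15.2 w 0.0125 flow [[-1.63, -0.67], [-1.52, -0.38], [-0.5, 1.39]]
```

>>> carry_out([
  [[1,0,0,0,0,0,0.03],[1,0,0,0,0,0,0.03]],
])

```text
time: 15.5
tcp_pos: [0.513, 0.0118, 0.2021]
ee_rot: [0.0, 0.657, 0.753, -0.001]
contact_force: [-2.6, -3.2, 5.9]
width: 0.0131
grasp_force: 49.1
```

```bash
python3 st.py
```

```text
turn 0.720 Mz 0.308 Fz 5.9 t 15.5 w 0.0131 flow [[-1.63, -0.68], [-1.51, -0.38], [0.22, 1.46]]
```

>>> carry_out([
  [[1,0,0,0,0,0,0.03],[1,0,0,0,0,0,0.03]],
])

```text
time: 15.75
tcp_pos: [0.513, 0.0118, 0.2022]
ee_rot: [0.0, 0.68, 0.733, -0.001]
contact_force: [-2.4, -3.5, 5.1]
width: 0.0125
grasp_force: 49.1
```

```bash
python3 st.py
```

```text
turn 0.780 Mz 0.286 Fz 5.1 t 15.8 w 0.0125 flow [[-1.63, -0.67], [-1.51, -0.4], [0.18, 1.4]]
```

>>> carry_out([
  [[1,0,0,0,0,0,0.03],[1,0,0,0,0,0,0.03]],
])

```text
time: 16.0
tcp_pos: [0.5131, 0.0118, 0.2021]
ee_rot: [0.0, 0.701, 0.713, -0.001]
contact_force: [-2.0, -3.4, 5.7]
width: 0.0126
grasp_force: 49.1
```

```bash
python3 st.py
```

```text
turn 0.840 Mz 0.306 Fz 5.7 t 16.0 w 0.0126 flow [[-1.63, -0.66], [-1.51, -0.36], [1.66, 1.83]]
```

The frame stopped against the rail at a turn of about 0.60, so 10 N comes at about 1.10.

>>> carry_out([
  [[1,0,0,0,0,0,0.03],[1,0,0,0,0,0,0.03]],
])

```text
time: 16.25
tcp_pos: [0.5131, 0.0118, 0.2021]
ee_rot: [0.001, 0.722, 0.691, -0.001]
contact_force: [-1.3, -2.6, 5.5]
width: 0.0129
grasp_force: 49.1
```

```bash
python3 st.py
```

```text
turn 0.900 Mz 0.310 Fz 5.5 t 16.2 w 0.0129 flow [[-1.61, -0.67], [-1.51, -0.38], [6.01, 4.1]]
```

>>> carry_out([
  [[1,0,0,0,0,0,0.03],[1,0,0,0,0,0,0.03]],
])

```text
time: 16.5
tcp_pos: [0.5131, 0.0118, 0.2021]
ee_rot: [0.001, 0.743, 0.669, -0.001]
contact_force: [-1.8, -2.5, 4.5]
width: 0.0125
grasp_force: 49.1
```

```bash
python3 st.py
```

```text
turn 0.960 Mz 0.378 Fz 4.5 t 16.5 w 0.0125 flow [[-1.6, -0.67], [-1.5, -0.4], [2.89, 3.79]]
```

>>> carry_out([
  [[1,0,0,0,0,0,0.03],[1,0,0,0,0,0,0.03]],
])

```text
time: 16.75
tcp_pos: [0.5132, 0.0118, 0.2021]
ee_rot: [0.001, 0.762, 0.647, -0.001]
contact_force: [-2.7, -3.6, 5.0]
width: 0.0129
grasp_force: 49.2
```

```bash
python3 st.py
```

```text
turn 1.020 Mz 0.331 Fz 5.0 t 16.8 w 0.0129 flow [[-1.7, -0.66], [-1.54, -0.36], [-0.49, 2.45]]
```

>>> carry_out([
  [[1,0,0,0,0,0,0.03],[1,0,0,0,0,0,0.03]],
])

```text
time: 17.0
tcp_pos: [0.5132, 0.0118, 0.2021]
ee_rot: [0.001, 0.782, 0.624, -0.001]
contact_force: [-1.3, -3.2, 5.2]
width: 0.0127
grasp_force: 49.2
```

```bash
python3 st.py; python3 - <<'E'
import pickle,numpy as np
from scipy.optimize import curve_fit
L=pickle.load(open("log.pkl","rb")); a=np.array([0.121,.211]+[l[0] for l in L]); M=np.array([.26,.186]+[l[1][2] for l in L])
f=lambda t,b,c:b+.26*np.clip(t-c,0,None)
for g in (f,lambda t,b,s:b+s*np.clip(t-.6,0,None)):
    p,C=curve_fit(g,a,M,[.24,.6]); print(p,np.sqrt(np.diag(C)))
E
```

```text
turn 1.079 Mz 0.386 Fz 5.2 t 17.0 w 0.0127 flow [[-2.52, -0.65], [-1.54, -0.36], [-1.04, 2.67]]
[0.2556229  0.61065516] [0.01154469 0.06279482]
[0.25676548 0.24120514] [0.01047507 0.04892628]
```

Torque and vision agree on contact at about 0.60. One last 0.025 rad, then release and withdraw.

>>> carry_out([
  [[1,0,0,0,0,0,0.025],[1,0,0,0,0,0,0],[0.7,0,0,0,0,0,0],[0.5,0,0,0,0,0,0],[0.4,0,0,0,0,0,0],[0.4,0,0,0,0,0,0],[0.4,0,0,0,0,0,0],[0.4,0,0,0,0,0,0]],
])

```text
time: 17.85
tcp_pos: [0.5133, 0.0129, 0.2016]
ee_rot: [-0.0, 0.789, 0.614, 0.0]
contact_force: [-0.5, 0.3, 0.3]
width: 0.0253
grasp_force: 0.0
```

>>> carry_out([
  [[0.4,0,0,-5,0,0,0],[0.4,0,0,-10,0,0,0],[0.4,0,0,-20,0,0,0],[0.4,0,0,-40,0,0,0],[0.4,0,0,-45,0,0,0],[0.4,0,0,-45,0,0,0],[0.4,0,0,-30,0,0,0],[0.4,-30,0,0,0,0,0],[0.4,-40,0,0,0,0,0],[0.4,-40,0,0,0,0,0],[0.4,0,0,0,0,0,0],[0.4,0,0,0,0,0,0]],
])

```text
time: 19.05
tcp_pos: [0.4858, -0.0946, 0.3975]
ee_rot: [0.0, 0.79, 0.613, 0.0]
contact_force: [0.7, -0.3, -0.5]
width: 0.0259
grasp_force: 0.0
```

```bash
python3 rd.py; python3 - <<'E'
from bench import optics
import cv2,numpy as np
a=optics.grab_frame("scene"); b=optics.grab_frame("side"); w=optics.grab_frame("wrist")
f=lambda i:cv2.resize(i,(400,300),interpolation=cv2.INTER_CUBIC)
cv2.imwrite("pics/p3.png",np.vstack([np.hstack([f(a[165:300,250:430]),f(b[165:300,250:430])]),np.hstack([f(a),f(w)])]))
E
```

```text
19.05 [ 0.4858 -0.0946  0.3975] yaw 1.3195 F [ 0.7 -0.3 -0.5] M [ 0.022  0.017 -0.006] tau7 0.019 j7 -0.183 w 0.0259 g 0.0
```

View pics/p3.png

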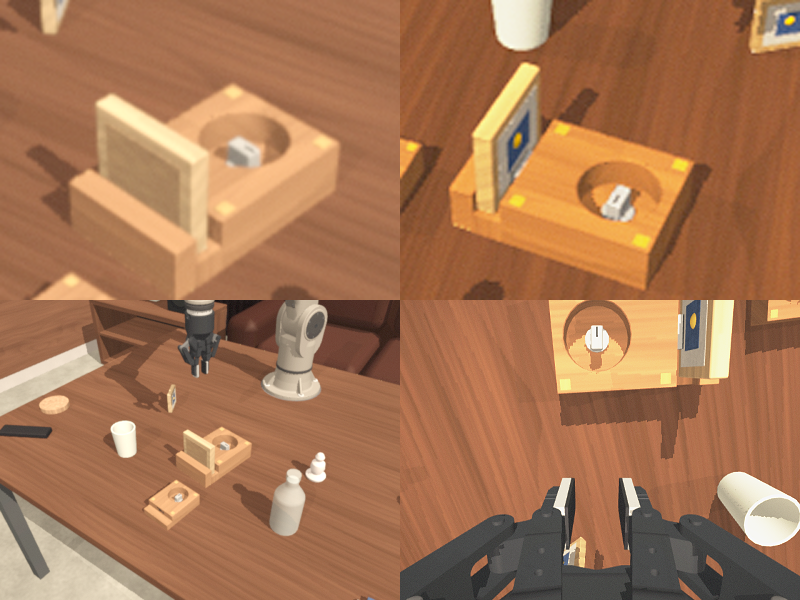

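The frame stands clamped against the rail with the knob turned, the gripper is clear, and the other things are where they were.

```bash
python3 -c "
from bench import sign_off; print(sign_off())"
```

```text
the job is handed in; nothing more can be done
None
```

The frame is upright and centred in the stand's slot, clamped against the rail with an estimated 10 N (inferred from the knob turn and its torque, not measured directly), and the job was handed in at about 19 s with the gripper clear and nothing else moved.

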